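Repeat check on the dial comparator

TASK

On the dial comparator with the round brass disc under its gauge, check that the reading repeats: lightly press the red pad of its lifting lever most of the way down with a fingertip to raise the plunger, let it down slowly under the finger without a snap until it rests on the disc, and do the same again at least once more before taking your hand away. Grip nothing, do not shift the comparator or the disc, and do not touch the other two comparators or disturb anything else on the bench.

Things in the scene. Friction and masses are not known exactly. Their poses are not given: they have to be found in the camera images.
- comp_disc: Dial comparator stand, loose, 2.8 kg, with the round brass disc under its plunger. Cast base 140 x 105 x 28 mm, column 24 mm thick and 185 mm high, dial gauge 57 mm across. Origin: centre of the base's underside, z up; the dial faces -x, the gauge axis stands 30 mm to -x of the origin and the lifting lever reaches out to -y.
- disc_pad (a point): Centre of the domed top of the round red finger pad (18 mm wide) at the outer end of this comparator's lifting lever, 173 mm above the bench, 56 mm to the side of the gauge axis, 40 mm out from the lever's pivot. Pushed straight down 12.5 mm it meets its stop. Within 60 mm of it only its own plunger's top reaches as high; nothing stands beneath it in its travel.
- disc_plunger (a joint): Lift of this comparator's plunger (m): 0 resting on the test piece, 0.005 with the lever at its stop. It rises 0.4 mm per mm that the pad is pressed down. The pad takes about 0.8 N to start, 2.3 N at the stop, and springs back when let go. The dial needle turns with it (half a turn in all).
- comp_square: Dial comparator stand, loose, 2.8 kg, with a square brass plate under its plunger. Cast base 140 x 105 x 28 mm, column 24 mm thick and 185 mm high, dial gauge 57 mm across. Origin: centre of the base's underside, z up; the dial faces -x, the gauge axis stands 30 mm to -x of the origin and the lifting lever reaches out to -y.
- square_pad (a point): Centre of the domed top of the round red finger pad (18 mm wide) at the outer end of this comparator's lifting lever, 173 mm above the bench, 56 mm to the side of the gauge axis, 40 mm out from the lever's pivot. Pushed straight down 12.5 mm it meets its stop. Within 60 mm of it only its own plunger's top reaches as high; nothing stands beneath it in its travel.
- square_plunger (a joint): Lift of this comparator's plunger (m): 0 resting on the test piece, 0.005 with the lever at its stop. It rises 0.4 mm per mm that the pad is pressed down. The pad takes about 0.8 N to start, 2.3 N at the stop, and springs back when let go. The dial needle turns with it (half a turn in all).
- comp_dark: Dial comparator stand, loose, 2.8 kg, with a round near-black steel disc under its plunger. Cast base 140 x 105 x 28 mm, column 24 mm thick and 185 mm high, dial gauge 57 mm across. Origin: centre of the base's underside, z up; the dial faces -x, the gauge axis stands 30 mm to -x of the origin and the lifting lever reaches out to -y.
- dark_pad (a point): Centre of the domed top of the round red finger pad (18 mm wide) at the outer end of this comparator's lifting lever, 173 mm above the bench, 56 mm to the side of the gauge axis, 40 mm out from the lever's pivot. Pushed straight down 12.5 mm it meets its stop. Within 60 mm of it only its own plunger's top reaches as high; nothing stands beneath it in its travel.
- dark_plunger (a joint): Lift of this comparator's plunger (m): 0 resting on the test piece, 0.005 with the lever at its stop. It rises 0.4 mm per mm that the pad is pressed down. The pad takes about 0.8 N to start, 2.3 N at the stop, and springs back when let go. The dial needle turns with it (half a turn in all).
- brass_disc: Round brass test disc, 44 mm across, 12 mm thick, lying loose on the anvil of its comparator, 38 mm above the bench, with the plunger's point on it. Origin: centre of its underside.
- brass_square: Square brass test plate, 44 x 44 x 12 mm, loose under the plunger of another comparator, 38 mm above the bench. Origin: centre of its underside.
- dark_disc: Round near-black steel test disc, 44 mm across, 12 mm thick, loose under the plunger of another comparator, 38 mm above the bench. Origin: centre of its underside.
- flat_file: Flat file lying on the bench, green handle 105 mm, dark blade 200 mm, 28 mm high. Origin: where handle and blade meet, on the bench; x along the blade.
- hammer: Fitter's hammer lying on the bench, red handle, dark head. Origin on the bench, x along the handle.
- try_square: Steel try square lying on the bench, stock 75 x 22 x 20 mm, blade 115 mm. Origin under the stock.
- v_block: Steel V-block on the bench, 60 x 50 x 48 mm. Origin: centre of its underside.
- drilled_plate: Small steel plate with two holes lying on the bench, 90 x 35 x 10 mm. Origin: centre of its underside.
There are look-alikes about, which are no part of the job. What is shaped like the comp_disc but green or orange is not meant.

How it is judged:
By the outcome, as a careful person would: the job done as asked, in the order asked, and still so for the second after the job is handed in, with the robot touching nothing.
It also fails if it takes over 38 s, if anything falls off the work surface, if the arm or the gripper's body presses on something with over 40 N, if the wrist force passes 120 N, or if a joint passes its speed limit or range.

ROBOT

A 6-joint arm with a two-finger parallel gripper is mounted at the origin on the work surface. World frame = base frame: x ahead of the robot, y to its left, z up, the work surface at z = 0. Lengths are in m, angles in rad, forces in N, time in s.
With the tool pointing down it reaches from about 0.25 to 0.725 m from the base axis. Payload 9.7 kg.
Tool frame: the origin (TCP) lies between the finger pads; the fingertips stand 25 mm ahead of it and the grasp point (between the pads) lies 6 mm ahead of it (robot.tcp_to_tips is the z of the fingertips in the tool frame, in m); z points along the fingers, y is the line along which they close (so a half turn about z gives the same grasp; the last joint's range is limited). The gripper opens to 85 mm and grips with 20 to 120 N. Pads are 22 mm wide; open, the fingers measure 114 mm over their backs; the gripper's body (76 mm by 85 mm) begins 54 mm behind the grasp point. The pads swing forward as they close: fully open they stand 13 mm farther back than shut.
Start: joints at [1.274, 0.087, 0.176, 1.66, 0, 1.571], TCP at [0.161, 0.526, 0.256] pointing down, gripper open.
Joint ranges: [-3.13, 3.13], [-0.85, 1.81], [-1.15, 1.24], [-2.2, 2.28], [-1.44, 1.52], [-3.14, 3.14]. Speed limits (rad/s): [2.22, 2.22, 2.57, 3.14, 3.14, 3.14].

INTERFACE

Orientations are given as a 3x3 rotation matrix whose columns are the frame's x, y, z axes.
In Python, from rig import robot gives the robot as it stands.
- The arm moves only by the tool move_arm, never from a script. Its argument "targets" is a list of rows, each an object with "offset": the shift along the world's x, y, z each as a share of 0.12 m, from -1 to 1, a list of three; "twist": the turn about the world's z as a share of 120 degrees, from -1 to 1; "hand": the gripper command: -1 is shut, 1 is fully open, values between are in proportion. In form: [{"offset": [x, y, z], "twist": twist, "hand": hand}, ...]. A call has 1 to 20 rows; each row is the pose to reach, as a shift and turn from the pose commanded when the call began; what a row does not reach only later rows make up. A row lasts 1/8 s, in which the tool goes at most 62.5 mm and 10.7 degrees, less where a joint would pass 70% of its speed; a pose out of reach is approached as far as the arm can. A call with a number of a shift or a turn outside -1 to 1 is refused whole. A call with a gripper value outside its range is refused whole. The fingers move at their own pace and stop on an object; "squeeze" is the grip in N (left out, the last holds). Time passes only in rows, so rows that repeat a pose let the fingers close. It gives the time, the measured TCP pose, the force, the opening and the grip force at its end, in the units of the state.
- robot.state(): the state, without advancing time (a new reading comes with each control period).
- robot.camera(name): name is "scene" or "top"; returns the picture (420x560x3 uint8, blue, green, red); there is no depth.
- robot.camera_params(name): a dict with "mtx" (3x3 intrinsics, pixels), "R" (3x3) and "t" (3): a world point X has camera coordinates R X + t. Camera axes: x right, y down, z forward; pixel columns grow to the right and rows downward; lengths in m; the calibration is good to about 2 mm. A picture is of the moment at which its call begins. camera_params takes no time and is no camera call.
- robot.hand_in(): hands the job in; it is judged then, once.
The state is a dict: "time": time; "joint_positions": joint angles; "qd": joint speeds; "tau": joint torques, N m; "tcp_pos": TCP position; "orientation": TCP orientation; "wrist_force": force on the tool from outside, world axes, zero at the start; "ft_torque": the same for the moment, N m; "grip_width": opening from 0.0 (shut) to 1.0 (fully open); "gripper_force": force on a finger pad.
Only numpy, scipy, OpenCV 4.12 (cv2) and the standard library are available. Lean on these libraries where they do the work, as an engineer would, in place of code of your own. Each camera call takes 0.05 s, during which the arm holds its last target. There are 200 camera calls.

## Working session

There is one attempt and no reset: what is moved stays moved. The work goes in short steps, Python scripts to look and compute and a tool call to move; the robot and the scene stay as the last step left them, time stands still between calls to the robot, and variables do not carry over. Pictures are saved under pics/ and viewed, at most 10 in all, crops included, and the job is handed in when it is done.

Besides the shell and the picture viewer there is one more tool, called by a JSON object that holds its "name" and its "arguments". move_arm: Moves the arm, as the interface text tells. Its arguments: {"type":"object","properties":{"targets":{"type":"array","items":{"type":"object","properties":{"offset":{"type":"array","items":{"type":"number"}},"twist":{"type":"number"},"hand":{"type":"number"}}}},"squeeze":{"type":"number"}},"required":["targets"]}

```bash
mkdir -p pics
python3 - <<'E'
from rig import robot
import cv2
for n in("scene","top"):
    cv2.imwrite(f"pics/{n}0.png",cv2.resize(robot.camera(n),(800,600),interpolation=cv2.INTER_CUBIC))
    p=robot.camera_params(n);print(n,p)
s=robot.state();print(s)
E
```

```text
scene {'mtx': array([[428.9228481 ,   0.        , 274.3949839 ],
       [  0.        , 428.9228481 , 206.70926919],
       [  0.        ,   0.        ,   1.        ]]), 'R': array([[-0.43581116,  0.90003733, -0.00119841],
       [ 0.64696917,  0.31234567, -0.69560842],
       [-0.62569923, -0.30392925, -0.71842013]]), 't': array([ 0.14131283, -0.25868665,  1.46434049])}
top {'mtx': array([[544.46607498,   0.        , 280.88793472],
       [  0.        , 544.46607498, 205.2664118 ],
       [  0.        ,   0.        ,   1.        ]]), 'R': array([[ 0.03042866, -0.99944943, -0.01322607],
       [-0.99382987, -0.02884028, -0.10710007],
       [ 0.10665967,  0.01640338, -0.99416027]]), 't': array([0.05843763, 0.49602175, 1.36405806])}
{'time': 0.1, 'joint_positions': array([1.27399870e+00, 8.74154288e-02, 1.75189783e-01, 1.65979024e+00,
       6.81296079e-05, 1.57082927e+00]), 'qd': array([-0.0006938 , -0.00151213,  0.00148997, -0.00088145,  0.00138103,
        0.00095321]), 'tau': array([-3.48326166e-04, -5.21562445e+01,  4.65652084e+01,  1.59618765e-02,
        1.57145081e-06,  1.47697568e-05]), 'tcp_pos': array([0.16078353, 0.52578745, 0.25563615]), 'orientation': array([[-9.56268293e-01,  2.92490638e-01, -4.21822443e-04],
       [ 2.92490934e-01,  9.56267609e-01, -1.14631278e-03],
       [ 6.80893842e-05, -1.21956180e-03, -9.99999254e-01]]), 'wrist_force': array([-0.62240642,  0.0130411 ,  0.34530306]), 'ft_torque': array([ 0.03613333, -0.01124729,  0.06034326]), 'gripper_force': 0.0, 'grip_width': 1.0020967077838645}
```

View pics/scene0.png

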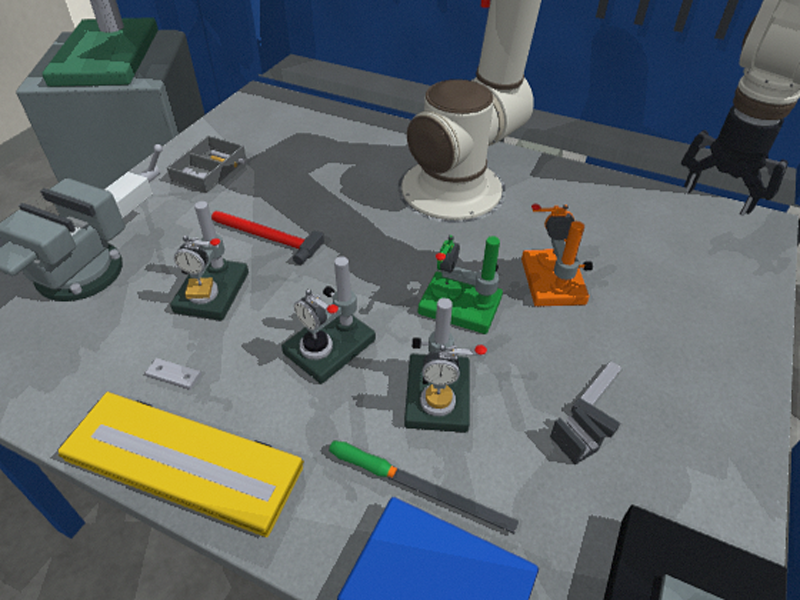

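View pics/top0.png

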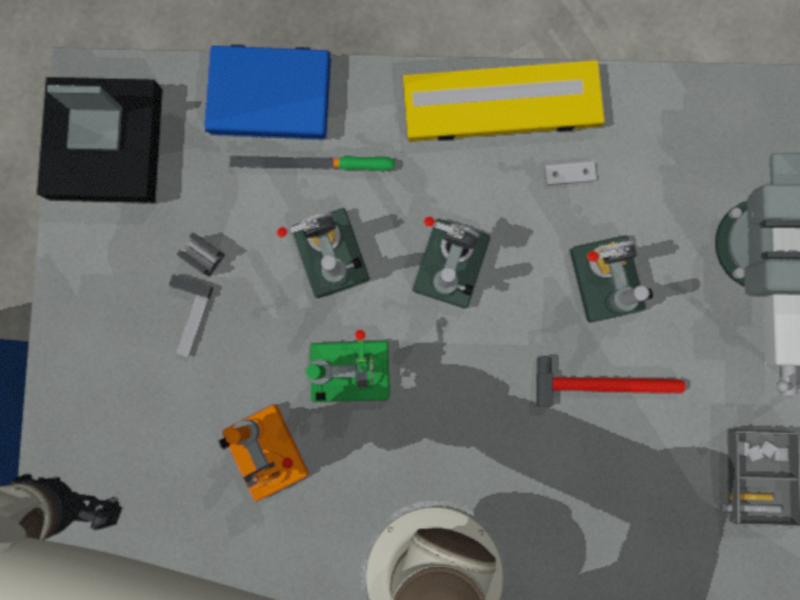

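Candidates in the scene view, by the test piece under each gauge: left dark comparator (200,288), brass and square-looking; middle one (315,345), black disc; right one (438,397), brass and round-looking. The green (460,290) and orange (555,270) ones are excluded. I'll check the two brass ones up close.

Run:
```python
from rig import robot
import cv2,numpy as np
s=robot.camera("scene");t=robot.camera("top")
f=lambda im,c,r,w,h,k:cv2.resize(im[r:r+h,c:c+w],None,fx=k,fy=k,interpolation=cv2.INTER_CUBIC)
# scene: right comp cols 270..350 rows 205..305 ; left cols 110..190 rows 135..235 ; top: cols 185..265 rows 135..215
A=f(s,275,205,75,100,5.0);B=f(s,110,135,75,100,3.0);C=f(t,190,138,75,75,5)
out=np.zeros((600,800,3),np.uint8);out[:500,:375]=A;out[:375,400:775]=C;out[380:600,400:625]=B[80:300]
cv2.imwrite("pics/crop1.png",out)
# red pad centroids in native pixels
for n,im in(("scene",s),("top",t)):
    h=cv2.cvtColor(im,cv2.COLOR_BGR2HSV);m=((h[...,0]<6)|(h[...,0]>174))&(h[...,1]>180)&(h[...,2]>90)
    N,_,st,ce=cv2.connectedComponentsWithStats(m.astype(np.uint8))
    for i in range(1,N):
        if st[i,4]>8: print(n,ce[i].round(1),st[i])
```

```text
scene [339.4   1.9] [337   0   6   5  29]
scene [374.8 144.6] [372 143   6   4  16]
scene [179.4 160.4] [148 148  65  26 460]
scene [150.2 168.9] [147 167   7   5  23]
scene [308.  179.1] [305 177   7   5  26]
scene [232.2 215.7] [229 213   7   6  32]
scene [336.2 244.4] [333 242   8   6  38]
top [300.1 154.5] [297 152   7   6  29]
top [197. 162.] [195 160   5   5  23]
top [414.5 178.7] [412 176   6   6  33]
top [251.6 234. ] [249 231   6   7  30]
top [432.7 269. ] [387 265  92  10 771]
top [200.9 323.7] [198 321   7   6  33]
```

View pics/crop1.png

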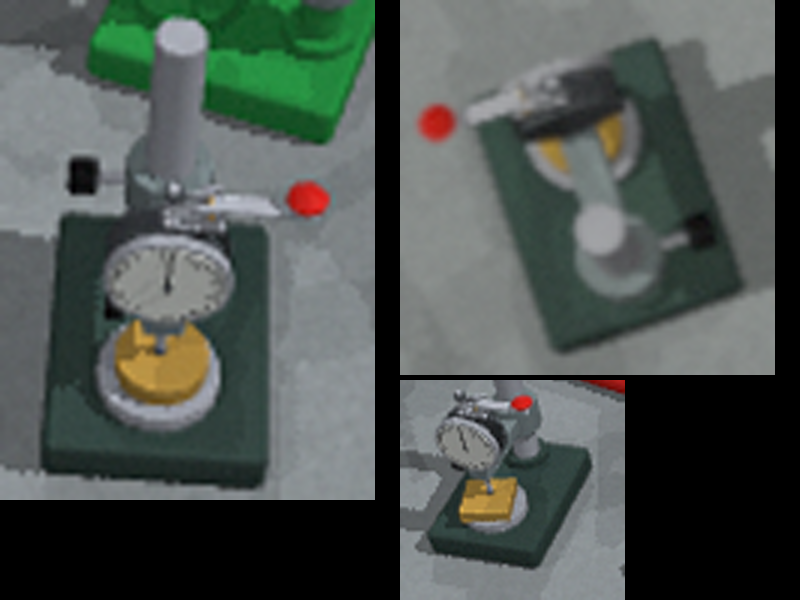

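The right-hand comparator at scene (438,380) holds a round brass disc. The left one holds a square plate, so the right one is the target. Its pad is at native pixel (336,244) in scene and (197,162) in top.

```bash
cat > tri.py <<'E'
from rig import robot
import numpy as np,cv2
def P(n):
    p=robot.camera_params(n);return p["mtx"]@np.c_[p["R"],p["t"]]
def tri(a,b):
    X=cv2.triangulatePoints(P("scene"),P("top"),np.array(a,float).reshape(2,1),np.array(b,float).reshape(2,1)).ravel();return X[:3]/X[3]
def ray(n,uv,z):
    M=P(n);A=np.c_[M[:,0],M[:,1],-np.r_[uv,1]];return np.linalg.solve(A,-M[:,2]*z-M[:,3])[:2]
E
python3 - <<'E'
from tri import *
print(tri((336.2,244.4),(197,162)))
for n,u in(("scene",(336.2,244.4)),("top",(197,162))):print(n,ray(n,u,.170))
# base corners in top crop at z=.028
c=[ray("top",(190+x/5,138+y/5),.028) for x,y in((655,40),(745,285),(560,350))]
c=[ray("top",(190+(x-400)/5,138+y/5),.028) for x,y in((655,40),(745,285),(560,350))]
print(c); d=c[0]-c[1];print(np.linalg.norm(d),np.degrees(np.arctan2(d[1],d[0])),np.linalg.norm(c[1]-c[2]))
E
```

```text
[0.5743967  0.26746411 0.16841674]
scene [0.57630646 0.26646281]
top [0.57380357 0.26802979]
[array([0.64504751, 0.18094513]), array([0.51875511, 0.12995097]), array([0.48257318, 0.22335958])]
0.13619903408464856 21.987797274018394 0.10017135427965333
```

{"name": "move_arm", "arguments": {"targets": [{"offset": [0.22, -0.14, 0], "twist": -0.05, "hand": -1}, {"offset": [0.44, -0.27, 0], "twist": -0.1, "hand": -1}, {"offset": [0.66, -0.41, 0], "twist": -0.15, "hand": -1}, {"offset": [0.87, -0.54, 0], "twist": -0.2, "hand": -1}]}}

```text
time: 0.7
tcp_pos: [0.266, 0.4605, 0.2561]
orientation: [[-0.752, 0.659, -0.0], [0.659, 0.752, -0.0], [-0.0, -0.0, -1.0]]
wrist_force: [-0.5, 0.1, 0.3]
grip_width: 0.147
gripper_force: 0.0
```

{"name": "move_arm", "arguments": {"targets": [{"offset": [0.22, -0.14, 0], "twist": -0.05, "hand": -1}, {"offset": [0.44, -0.27, 0], "twist": -0.1, "hand": -1}, {"offset": [0.66, -0.41, 0], "twist": -0.15, "hand": -1}, {"offset": [0.87, -0.54, 0], "twist": -0.22, "hand": -1}]}}

```text
time: 1.2
tcp_pos: [0.3705, 0.3957, 0.2561]
orientation: [[-0.38, 0.925, -0.0], [0.925, 0.38, -0.0], [-0.0, -0.0, -1.0]]
wrist_force: [0.1, 0.6, 0.3]
grip_width: -0.002
gripper_force: 0.0
```

{"name": "move_arm", "arguments": {"targets": [{"offset": [0.22, -0.14, 0], "twist": 0, "hand": -1}, {"offset": [0.44, -0.27, 0], "twist": 0, "hand": -1}, {"offset": [0.66, -0.41, 0], "twist": 0, "hand": -1}, {"offset": [0.87, -0.54, 0], "twist": 0, "hand": -1}, {"offset": [0.87, -0.54, 0], "twist": 0, "hand": -1}]}}

```text
time: 1.82
tcp_pos: [0.4752, 0.3305, 0.2556]
orientation: [[-0.382, 0.924, -0.001], [0.924, 0.382, -0.001], [-0.0, -0.001, -1.0]]
wrist_force: [-0.3, 1.0, 0.3]
grip_width: 0.003
gripper_force: 0.0
```

{"name": "move_arm", "arguments": {"targets": [{"offset": [0.21, -0.13, 0], "twist": 0, "hand": -1}, {"offset": [0.42, -0.27, 0], "twist": 0, "hand": -1}, {"offset": [0.63, -0.4, 0], "twist": 0, "hand": -1}, {"offset": [0.83, -0.53, 0], "twist": 0, "hand": -1}, {"offset": [0.83, -0.53, -0.1], "twist": 0, "hand": -1}, {"offset": [0.83, -0.53, -0.2], "twist": 0, "hand": -1}, {"offset": [0.83, -0.53, -0.25], "twist": 0, "hand": -1}, {"offset": [0.83, -0.53, -0.25], "twist": 0, "hand": -1}]}}

```text
time: 2.82
tcp_pos: [0.5728, 0.2684, 0.2258]
orientation: [[-0.385, 0.923, -0.001], [0.923, 0.385, -0.0], [0.0, -0.001, -1.0]]
wrist_force: [0.1, -0.1, -0.1]
grip_width: 0.001
gripper_force: 0.0
```

Run:
```python
from tri import *
s=robot.camera("scene");t=robot.camera("top")
f=lambda im,c,r:cv2.resize(im[r:r+100,c:c+80],None,fx=5,fy=5,interpolation=cv2.INTER_CUBIC)
cv2.imwrite("pics/c2.png",np.hstack([f(s,290,185),f(t,165,115)]))
x=robot.state();print(robot.tcp_to_tips,x["tcp_pos"],x["wrist_force"])
tip=x["tcp_pos"]+x["orientation"][:,2]*robot.tcp_to_tips
for n,c,r in(("scene",290,185),("top",165,115)):
    for X in(tip,[.575,.267,.173]):
        q=P(n)@np.r_[X,1];print(n,q[:2]/q[2],(q[:2]/q[2]-[c,r])*5)
```

```text
0.025 [0.57333765 0.26831584 0.22674874] [0.64174962 0.04078945 0.13997723]
scene [339.14005226 233.89756918] [245.70026131 244.48784592]
scene [336.80372522 243.14424574] [234.01862612 290.72122869]
top [194.52093906 159.57710135] [147.6046953  222.88550673]
top [197.25258021 161.26027135] [161.26290106 231.30135674]
```

View pics/c2.png

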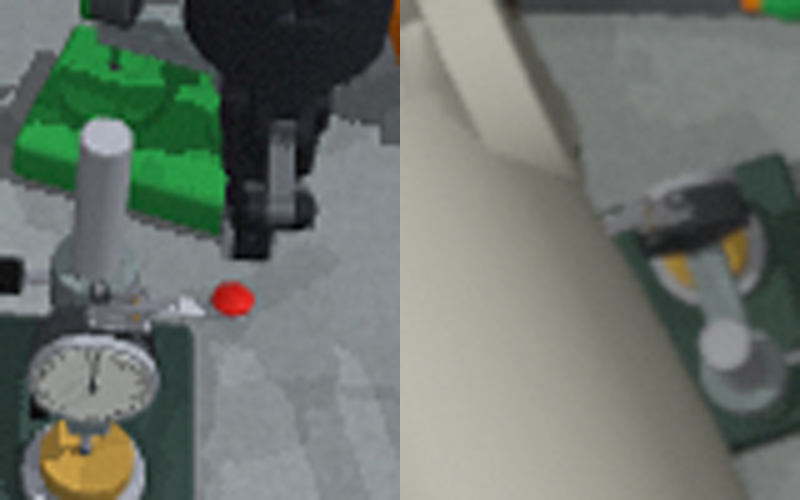

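{"name": "move_arm", "arguments": {"targets": [{"offset": [0.01, -0.01, -0.05], "twist": 0, "hand": -1}, {"offset": [0.01, -0.01, -0.1], "twist": 0, "hand": -1}, {"offset": [0.01, -0.01, -0.15], "twist": 0, "hand": -1}, {"offset": [0.01, -0.01, -0.18], "twist": 0, "hand": -1}, {"offset": [0.01, -0.01, -0.2], "twist": 0, "hand": -1}, {"offset": [0.01, -0.01, -0.2], "twist": 0, "hand": -1}, {"offset": [0.01, -0.01, -0.2], "twist": 0, "hand": -1}]}}

```text
time: 3.8
tcp_pos: [0.5749, 0.2668, 0.2025]
orientation: [[-0.384, 0.923, 0.0], [0.923, 0.384, 0.0], [0.0, 0.0, -1.0]]
wrist_force: [-0.0, 0.8, 0.5]
grip_width: -0.003
gripper_force: 0.0
```

{"name": "move_arm", "arguments": {"targets": [{"offset": [0, 0, -0.01], "twist": 0, "hand": -1}, {"offset": [0, 0, -0.02], "twist": 0, "hand": -1}, {"offset": [0, 0, -0.03], "twist": 0, "hand": -1}, {"offset": [0, 0, -0.04], "twist": 0, "hand": -1}, {"offset": [0, 0, -0.05], "twist": 0, "hand": -1}, {"offset": [0, 0, -0.06], "twist": 0, "hand": -1}, {"offset": [0, 0, -0.07], "twist": 0, "hand": -1}, {"offset": [0, 0, -0.08], "twist": 0, "hand": -1}, {"offset": [0, 0, -0.09], "twist": 0, "hand": -1}, {"offset": [0, 0, -0.1], "twist": 0, "hand": -1}, {"offset": [0, 0, -0.11], "twist": 0, "hand": -1}, {"offset": [0, 0, -0.11], "twist": 0, "hand": -1}, {"offset": [0, 0, -0.11], "twist": 0, "hand": -1}]}}

```text
time: 5.42
tcp_pos: [0.5749, 0.2668, 0.1892]
orientation: [[-0.384, 0.923, 0.0], [0.923, 0.384, 0.0], [0.0, 0.0, -1.0]]
wrist_force: [-0.1, 1.9, 1.9]
grip_width: -0.002
gripper_force: 1.1
```

Run:
```python
from tri import *
s=robot.camera("scene")
cv2.imwrite("pics/c3.png",cv2.resize(s[205:305,270:370],None,fx=6,fy=6,interpolation=cv2.INTER_CUBIC))
x=robot.state();print(x["tcp_pos"],x["wrist_force"])
```

```text
[0.57487288 0.26676188 0.18915162] [-0.41106555  2.13863104  2.09357404]
```

View pics/c3.png

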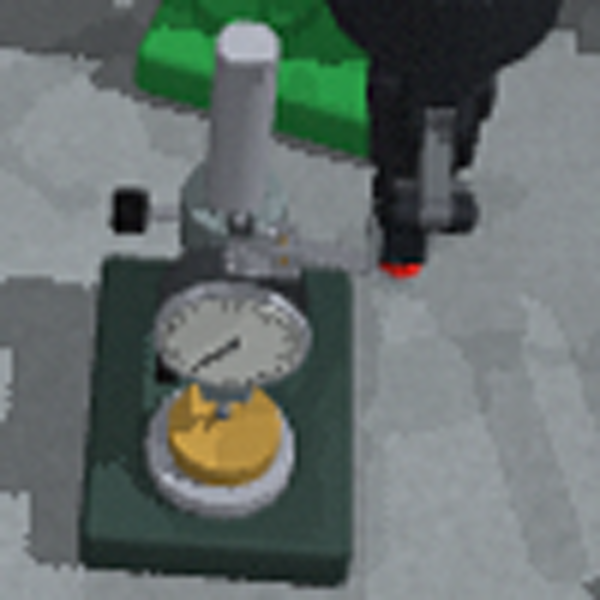

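The needle has turned from about 12 o'clock to lower left, roughly 130 of 180°. The finger is on the red pad at (403,268) and the disc hasn't moved. I'll press a little deeper, then let it down slowly.

{"name": "move_arm", "arguments": {"targets": [{"offset": [0, 0, -0.006], "twist": 0, "hand": -1}, {"offset": [0, 0, -0.012], "twist": 0, "hand": -1}, {"offset": [0, 0, -0.012], "twist": 0, "hand": -1}, {"offset": [0, 0, -0.012], "twist": 0, "hand": -1}]}}

```text
time: 5.98
tcp_pos: [0.5748, 0.2668, 0.1877]
orientation: [[-0.384, 0.923, 0.0], [0.923, 0.384, 0.0], [-0.0, 0.0, -1.0]]
wrist_force: [-0.7, 1.6, 2.0]
grip_width: 0.003
gripper_force: 1.2
```

{"name": "move_arm", "arguments": {"targets": [{"offset": [0, 0, 0.005], "twist": 0, "hand": -1}, {"offset": [0, 0, 0.01], "twist": 0, "hand": -1}, {"offset": [0, 0, 0.015], "twist": 0, "hand": -1}, {"offset": [0, 0, 0.02], "twist": 0, "hand": -1}, {"offset": [0, 0, 0.025], "twist": 0, "hand": -1}, {"offset": [0, 0, 0.03], "twist": 0, "hand": -1}, {"offset": [0, 0, 0.035], "twist": 0, "hand": -1}, {"offset": [0, 0, 0.04], "twist": 0, "hand": -1}, {"offset": [0, 0, 0.045], "twist": 0, "hand": -1}, {"offset": [0, 0, 0.05], "twist": 0, "hand": -1}, {"offset": [0, 0, 0.055], "twist": 0, "hand": -1}, {"offset": [0, 0, 0.06], "twist": 0, "hand": -1}, {"offset": [0, 0, 0.065], "twist": 0, "hand": -1}, {"offset": [0, 0, 0.07], "twist": 0, "hand": -1}, {"offset": [0, 0, 0.075], "twist": 0, "hand": -1}, {"offset": [0, 0, 0.08], "twist": 0, "hand": -1}, {"offset": [0, 0, 0.085], "twist": 0, "hand": -1}, {"offset": [0, 0, 0.09], "twist": 0, "hand": -1}, {"offset": [0, 0, 0.095], "twist": 0, "hand": -1}, {"offset": [0, 0, 0.1], "twist": 0, "hand": -1}]}}

```text
time: 8.48
tcp_pos: [0.5748, 0.2668, 0.1996]
orientation: [[-0.384, 0.923, -0.0], [0.923, 0.384, -0.0], [0.0, -0.0, -1.0]]
wrist_force: [-1.1, -0.2, -0.6]
grip_width: 0.0
gripper_force: 0.0
```

{"name": "move_arm", "arguments": {"targets": [{"offset": [0, 0, 0], "twist": 0, "hand": -1}, {"offset": [0, 0, 0], "twist": 0, "hand": -1}, {"offset": [0, 0, 0], "twist": 0, "hand": -1}]}}

```text
time: 8.85
tcp_pos: [0.5748, 0.2667, 0.1996]
orientation: [[-0.384, 0.923, -0.0], [0.923, 0.384, -0.0], [-0.0, -0.0, -1.0]]
wrist_force: [-0.3, 0.4, -0.3]
grip_width: 0.002
gripper_force: 0.0
```

Run:
```python
from tri import *
s=robot.camera("scene")
cv2.imwrite("pics/c4.png",cv2.resize(s[205:305,270:370],None,fx=6,fy=6,interpolation=cv2.INTER_CUBIC))
x=robot.state();print(x["tcp_pos"],x["wrist_force"])
```

```text
[0.57484882 0.26674542 0.19964035] [ 0.23572499 -0.09459118 -0.10925861]
```

View pics/c4.png

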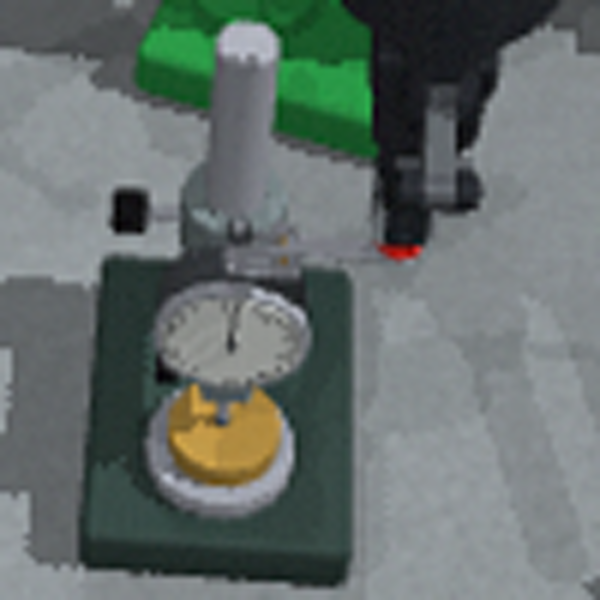

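The needle is back at its start, 12 o'clock at (235,320), and the base and disc haven't moved. Now the second cycle.

{"name": "move_arm", "arguments": {"targets": [{"offset": [0, 0, -0.01], "twist": 0, "hand": -1}, {"offset": [0, 0, -0.02], "twist": 0, "hand": -1}, {"offset": [0, 0, -0.03], "twist": 0, "hand": -1}, {"offset": [0, 0, -0.04], "twist": 0, "hand": -1}, {"offset": [0, 0, -0.05], "twist": 0, "hand": -1}, {"offset": [0, 0, -0.06], "twist": 0, "hand": -1}, {"offset": [0, 0, -0.07], "twist": 0, "hand": -1}, {"offset": [0, 0, -0.08], "twist": 0, "hand": -1}, {"offset": [0, 0, -0.09], "twist": 0, "hand": -1}, {"offset": [0, 0, -0.098], "twist": 0, "hand": -1}, {"offset": [0, 0, -0.102], "twist": 0, "hand": -1}, {"offset": [0, 0, -0.102], "twist": 0, "hand": -1}, {"offset": [0, 0, -0.102], "twist": 0, "hand": -1}]}}

```text
time: 10.52
tcp_pos: [0.5749, 0.2668, 0.1875]
orientation: [[-0.384, 0.923, 0.0], [0.923, 0.384, 0.0], [0.0, 0.0, -1.0]]
wrist_force: [-0.7, 1.8, 3.3]
grip_width: -0.001
gripper_force: 1.2
```

{"name": "move_arm", "arguments": {"targets": [{"offset": [0, 0, 0.005], "twist": 0, "hand": -1}, {"offset": [0, 0, 0.01], "twist": 0, "hand": -1}, {"offset": [0, 0, 0.015], "twist": 0, "hand": -1}, {"offset": [0, 0, 0.02], "twist": 0, "hand": -1}, {"offset": [0, 0, 0.025], "twist": 0, "hand": -1}, {"offset": [0, 0, 0.03], "twist": 0, "hand": -1}, {"offset": [0, 0, 0.035], "twist": 0, "hand": -1}, {"offset": [0, 0, 0.04], "twist": 0, "hand": -1}, {"offset": [0, 0, 0.045], "twist": 0, "hand": -1}, {"offset": [0, 0, 0.05], "twist": 0, "hand": -1}, {"offset": [0, 0, 0.055], "twist": 0, "hand": -1}, {"offset": [0, 0, 0.06], "twist": 0, "hand": -1}, {"offset": [0, 0, 0.065], "twist": 0, "hand": -1}, {"offset": [0, 0, 0.07], "twist": 0, "hand": -1}, {"offset": [0, 0, 0.075], "twist": 0, "hand": -1}, {"offset": [0, 0, 0.08], "twist": 0, "hand": -1}, {"offset": [0, 0, 0.085], "twist": 0, "hand": -1}, {"offset": [0, 0, 0.09], "twist": 0, "hand": -1}, {"offset": [0, 0, 0.095], "twist": 0, "hand": -1}, {"offset": [0, 0, 0.102], "twist": 0, "hand": -1}]}}

```text
time: 13.02
tcp_pos: [0.5748, 0.2668, 0.1995]
orientation: [[-0.384, 0.923, -0.0], [0.923, 0.384, -0.0], [0.0, -0.0, -1.0]]
wrist_force: [-0.0, -0.1, -0.4]
grip_width: -0.001
gripper_force: 0.0
```

{"name": "move_arm", "arguments": {"targets": [{"offset": [0, 0, 0], "twist": 0, "hand": -1}, {"offset": [0, 0, 0], "twist": 0, "hand": -1}, {"offset": [0, 0, 0.1], "twist": 0, "hand": -1}, {"offset": [0, 0, 0.3], "twist": 0, "hand": -1}, {"offset": [0, 0, 0.5], "twist": 0, "hand": -1}, {"offset": [0, 0, 0.5], "twist": 0, "hand": -1}, {"offset": [0, 0, 0.5], "twist": 0, "hand": -1}]}}

```text
time: 13.9
tcp_pos: [0.5749, 0.2667, 0.2592]
orientation: [[-0.384, 0.923, -0.0], [0.923, 0.384, -0.0], [-0.0, -0.0, -1.0]]
wrist_force: [-0.1, -0.7, -0.1]
grip_width: 0.001
gripper_force: 0.0
```

Run:
```python
from tri import *
s=robot.camera("scene")
cv2.imwrite("pics/c5.png",cv2.resize(s[205:305,270:370],None,fx=6,fy=6,interpolation=cv2.INTER_CUBIC))
x=robot.state();print(x["time"],x["tcp_pos"],x["wrist_force"])
```

```text
13.95 [0.57470779 0.26667938 0.25877587] [ 0.2016936  -0.82858234  0.54535731]
```

View pics/c5.png

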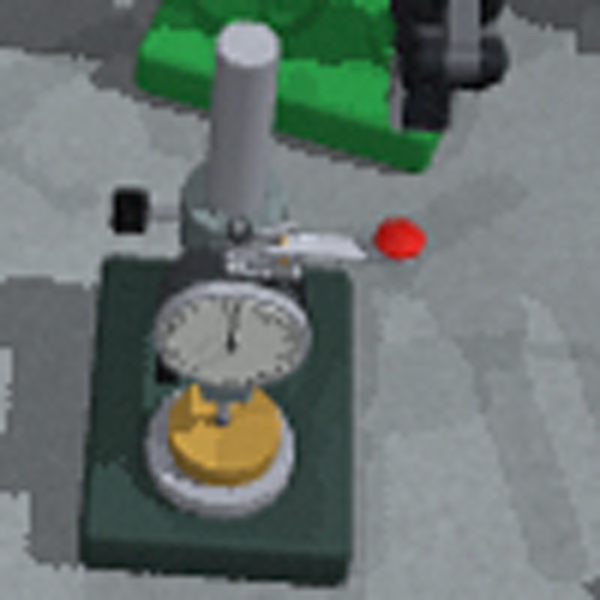

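The needle is at the same reading, the disc and base haven't moved, and the hand is well clear of the pad at (400,238).

```bash
python3 -c "
from rig import robot
print(robot.hand_in())"
```

```text
the job is handed in; nothing more can be done
None
```

I pressed the round-brass-disc comparator's lever about 80% of the way down and let it down slowly, twice. The needle returned to the same reading both times, nothing visibly moved, and the job was handed in at about 14 s with the hand clear.

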